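# Find the hidden catch of the bamboo box and slide its lid open

## Task

Open the bamboo box with the fingertips: feel over the four look-alike square inlays in its front panel, find the one that gives, and press that one fully down so that the lid is unlocked. Then push the raised lid away from the inlays, all the way open, and leave it so. Do not force the lid while it is locked, pick nothing up, and leave the other things on the sideboard where they stand.

Things in the scene. Friction and masses are not known exactly. Their poses are not given: they have to be found in the camera images.
- box: Bamboo box, fixed, 190 (x) by 280 (y) mm. Origin: centre of its underside; z up. Its front (-x) 75 mm is a flat panel, top 70 mm above the origin, with four look-alike square inlays, 44 mm wide, flush, 66 mm apart along y. Three are solid; one (any) is the catch. Behind (+x) lies the lid, between two side rails 8 mm thick, tops at 94 mm.
- inlay1 (a point): Centre of the top face of inlay 1 of 4, counted from the box's -y end; it lies -99 mm along the box's y and -57.5 mm along its x. It marks the place on the panel and does not move when the inlay is pressed. It is not told which inlay is the catch.
- inlay2 (a point): Centre of the top face of inlay 2 of 4, counted from the box's -y end; it lies -33 mm along the box's y and -57.5 mm along its x. It marks the place on the panel and does not move when the inlay is pressed. It is not told which inlay is the catch.
- inlay3 (a point): Centre of the top face of inlay 3 of 4, counted from the box's -y end; it lies +33 mm along the box's y and -57.5 mm along its x. It marks the place on the panel and does not move when the inlay is pressed. It is not told which inlay is the catch.
- inlay4 (a point): Centre of the top face of inlay 4 of 4, counted from the box's -y end; it lies +99 mm along the box's y and -57.5 mm along its x. It marks the place on the panel and does not move when the inlay is pressed. It is not told which inlay is the catch.
- catch (a joint): How far the catch inlay is pressed below the panel, m: 0 flush (start), 0.007 at its stop. It gives under about 4 N, has no spring and stays where it is left. The lid is free once it is 0.005 or more down. The other inlays do not give at all.
- lid (a joint): How far the lid has slid along the box's +x, m: 0 shut (at the start), 0.070 at its stop, fully open. Locked with about 1 mm of play until the catch is down; then slides against about 2.5 N of friction and stays where it is left.
- lid_edge (a point): Middle of the lid's front face, the upright step behind the panel, 10 mm above the panel; moves with the lid. The face looks to the box's -x, is 262 mm long (box's y), shows from 70 to 88 mm above the box's origin, and when shut is 37.5 mm behind (+x of) the inlays' centres. The lid is 115 mm deep, its top plain.
- hedgehog: Loose ceramic hedgehog, 80 mm long, 80 mm high, beside the box's -y end. Origin: centre of its foot. Leave alone.
- pencil_cup: Loose red plastic pencil cup, 80 mm across, 100 mm high, with pencils to 170 mm, off the box's far +y corner. Origin: centre of its foot. Leave alone.
- ashtray: Loose square glass ashtray with keys, 120 mm wide, 34 mm high, beside the box's +y end. Origin: centre of its underside. Leave alone.
- remote: Loose remote control, 45 by 160 by 18 mm, lying in front of the box (-x). Origin: centre of its underside. Leave alone.
- mug: Loose blue mug, 82 mm across, 95 mm high. Origin: centre of its foot. Leave alone.
- candle_jar: Loose candle jar, 72 mm across, about 85 mm high. Origin: centre of its foot. Leave alone.
- lamp_head (a point): Centre of the rim of the desk lamp's shade, 285 mm above the sideboard, at the end of an arm of 210 mm that pivots on a fixed post to the left. Leave alone.

How it is judged (in metres and radians):
On the way, in this order (a step that is already met when the one before it is completed fails the run):
1. the catch inlay is found and pressed down, the lid still shut (value of joint catch above 0.005 m and value of joint lid below 0.01 m), for 0.1 s.
2. the lid is pushed open (value of joint lid above 0.062 m), for 0.2 s.
At the end, for the whole second after the job is handed in: The catch inlay is at least 5 mm down (stop at 7 mm) and the lid rests at least 62 mm open (stop at 70 mm) (value of joint catch above 0.005 m and value of joint lid above 0.062 m and velocity of joint lid between -0.005 and 0.005 m/s); the robot touches nothing.
It fails at once if the lid is forced open past its locked catch (value of joint lid above 0.01 m and value of joint catch below 0.004 m).
It fails at once if a bystander is lifted, tipped or moved by more than 20 mm (distance of any of hedgehog, pencil_cup, ashtray, remote, mug, candle_jar from where it was at the start of the episode above 0.02 m or angle between any of hedgehog, pencil_cup, ashtray, remote, mug, candle_jar's own z axis and vertical above 0.35 rad).
It fails at once if the lamp's arm is knocked round (distance of lamp_head from where it was at the start of the episode above 0.03 m).
It also fails if it takes over 48 s, if anything falls off the work surface, if the arm or the gripper's body presses on something with over 40 N, if the wrist force passes 120 N, or if a joint passes its speed limit or range.

## Robot

A 6-joint arm with a two-finger parallel gripper is mounted at the origin on the work surface. World frame = base frame: x ahead of the robot, y to its left, z up, the work surface at z = 0. Lengths are in m, angles in degrees, forces in N, time in s.
With the tool pointing down it reaches from about 0.375 to 0.9 m from the base axis. Payload 3.1 kg.
Tool frame: the origin (TCP) lies at the very end of the fingers, on their centre line; the grasp point (between the pads) lies 19 mm behind it (grip_point_offset is the distance from the TCP to the grasp point, in m); y points along the fingers, x is the direction in which the jaws open and shut, and the axes are right-handed (so a half turn about y gives the same grasp; the last joint's range is limited). The gripper opens to 87 mm and grips with 3 to 60 N. Pads are 19 mm wide; open, the fingers measure 117 mm over their backs; the gripper's body (75 mm by 190 mm) begins 51 mm behind the grasp point.
Start: joints at [-78.696, 30.224, 82.088, -0, 67.689, -10.227], TCP at [0.229, -0.581, 0.223] pointing down, gripper open.
Joint ranges: [-176.69, 176.69], [-43.24, 126.21], [12.49, 139.97], [-82, 262], [0, 151.66], [-163.58, 163.58]. Speed limits (degrees/s): [159.86, 159.86, 180, 180, 180, 180].

## Interface

Orientations are given as a 3x3 rotation matrix whose columns are the frame's x, y, z axes.
In Python, from rig import * gives the robot as it stands.
- The arm moves only by the tool send_rows, never from a script. Its argument "moves" is text: rows parted by semicolons, each of 5 numbers parted by spaces: the finger opening in mm, from 0 to 87, then the shift along the tool's x, y, z in mm, then the turn about the tool's y in degrees. In form: fingers dx dy dz yaw; .... A call has 1 to 20 rows; each row shifts and turns the commanded pose from where the row before left it, along the tool's axes as they then stand; what a row does not reach is not made up. A row lasts 1/12 s, in which the tool goes at most 41.7 mm and 7.16 degrees, less where a joint would pass 70% of its speed; a pose out of reach is approached as far as the arm can. A call is refused whole if a number of a shift passes 41.7 or a number of a turn 7.16, either way. A call with a gripper value outside its range is refused whole. The fingers move at their own pace and stop on an object; the grip force is fixed at half the most. Time passes only in rows, so rows that do not move let the fingers close. It gives the time, the measured TCP pose, the force and the opening at its end, in the units of the state.
- read_state(): the state, without advancing time (a new reading comes with each control period).
- capture(name): name is "scene" or "top"; returns a dict with "image" (420x560x3 uint8, blue, green, red), "z_map" (420x560 float32, m along the optical axis (not along the pixel's ray), 0 where there is no reading), "mtx" (3x3 intrinsics, pixels), "origin" and "rotation" of the camera in the world. Camera axes: x right, y up, looking along -z (the intrinsics and any distortion apply to the point x, -y, -z); pixel columns grow to the right and rows downward; lengths in m; the calibration is good to about 2 mm. A picture is of the moment at which its call begins.
- hand_in(): hands the job in, once; it reports no verdict.
Trained networks look in a picture, given as the dict that the camera call returned (one of the last four; its "shot" number tells which), for a name from the list of things; names that differ only in an ending like _2 or _b are one class to them, and where a whole thing is asked for, a point or a joint stands for the part that bears it (a point fixed in the world has none). Each returns a list of dicts, best first, with "p" (0 to 1); they miss things now and then, are a little off and sometimes report something else, mostly with a low value. They report only what shows in the picture. A call takes as long as a camera call.
- search_frame(picture, name): "bbox" ([left, top, right, bottom] in pixels, round what is visible of it).
- masks_of(picture, name): "region" (420x560 bool, what is visible of it) and "bbox" ([left, top, right, bottom] in pixels, round what is visible of it).
- mark_of(picture, name): "pixel" ([row, column] in pixels: a listed point, or the origin of a listed thing).
The state is a dict: "time_s": time; "joint_positions": joint angles; "qvel": joint speeds; "tau": joint torques, N m; "position": TCP position; "tcp_rot": TCP orientation; "force": force on the tool from outside, world axes, zero at the start; "moment": the same for the moment, N m; "opening": opening from 0.0 (shut) to 1.0 (fully open).
Only numpy, scipy, OpenCV 4.12 (cv2) and the standard library are available. Lean on these libraries where they do the work, as an engineer would, in place of code of your own. Each camera call takes 0.05 s, during which the arm holds its last target. There are 200 camera calls.

## Working session

There is one attempt and no reset: what is moved stays moved. The work goes in short steps, Python scripts to look and compute and a tool call to move; the robot and the scene stay as the last step left them, time stands still between calls to the robot, and variables do not carry over. Pictures are saved under pics/ and viewed, about 8 in all and at most 12, crops included, and the job is handed in when it is done.

Besides the shell and the picture viewer there is one more tool, called after "Emit:" by a JSON object that holds its "fn" and its "kwargs", one argument or row to a line. send_rows: Moves the arm, as the interface text tells. Its arguments: {"type":"object","properties":{"moves":{"type":"string"}},"required":["moves"]}

```bash
mkdir -p pics
cat > h.py <<'E'
from rig import *
import numpy as np, cv2
def world(p,r,c,z=None):
    d=p["z_map"][int(round(r)),int(round(c))] if z is None else z
    K=p["mtx"]; x=(c-K[0,2])/K[0,0]*d; y=(r-K[1,2])/K[1,1]*d
    return np.array(p["origin"])+np.array(p["rotation"])@np.array([x,-y,-d])
def onplane(p,r,c,h):
    a=world(p,r,c,1.0)-np.array(p["origin"]); o=np.array(p["origin"])
    return o+a*(h-o[2])/a[2]
E
python3 - <<'E'
from h import *
np.set_printoptions(precision=4,suppress=True)
s=read_state();print(s)
for cam in("scene","top"):
    p=capture(cam);cv2.imwrite(f"pics/{cam}0.png",p["image"]);print(cam,p["origin"],p["mtx"].tolist(),[k for k in p])
    for n in("inlay1","inlay2","inlay3","inlay4","lid_edge","box","lamp_head","hedgehog","pencil_cup","ashtray","remote","mug","candle_jar"):
        m=mark_of(p,n)
        for q in m[:2]: print(n,round(q["p"],2),np.round(q["pixel"],1),world(p,*[min(max(v,0),lim) for v,lim in zip(q["pixel"],(419,559))]))
E
```

```text
{'time_s': 0.0, 'joint_positions': array([-78.6957,  30.2803,  82.1579,  -0.001 ,  67.6895, -10.2296]), 'qvel': array([ 0.0338,  0.077 ,  0.0413,  0.0606,  0.0691, -0.0652]), 'tau': array([ -0.0014, -44.0053, -17.6593,   0.0632,   0.0583,  -0.0001]), 'position': array([ 0.2293, -0.5806,  0.2215]), 'tcp_rot': array([[ 0.3671, -0.0005,  0.9302],
       [-0.9302,  0.0022,  0.3671],
       [-0.0022, -1.    ,  0.0004]]), 'force': array([-1.0091, -0.0898, -0.7774]), 'moment': array([-0.0018,  0.0202,  0.0283]), 'opening': 0.9987581615169304}
scene [1.5529 0.9995 1.4015] [[477.37386972855126, 0.0, 273.055057946922], [0.0, 477.37386972855126, 209.57397757767785], [0.0, 0.0, 1.0]] ['image', 'z_map', 'mtx', 'origin', 'rotation', 'shot']
inlay1 0.87 [202.4 255. ] [ 0.5499 -0.1616  0.0749]
inlay1 0.62 [220.9 292.4] [0.519  0.0292 0.0734]
inlay2 0.87 [202.4 255. ] [ 0.5499 -0.1616  0.0749]
inlay2 0.62 [220.9 292.4] [0.519  0.0292 0.0734]
inlay3 0.87 [202.4 255. ] [ 0.5499 -0.1616  0.0749]
inlay3 0.62 [220.9 292.4] [0.519  0.0292 0.0734]
inlay4 0.87 [202.4 255. ] [ 0.5499 -0.1616  0.0749]
inlay4 0
[... 978 characters left out ...]
4.1] [ 0.5349 -0.0451  0.0688]
inlay4 0.86 [218.3 316.4] [ 0.5429 -0.1175  0.0654]
inlay4 0.8 [221.1 294.1] [ 0.5349 -0.0451  0.0688]
lid_edge 0.61 [208.9 305.7] [ 0.5735 -0.0836  0.0713]
lid_edge 0.25 [221.6 273.7] [0.5341 0.0206 0.0736]
box 0.83 [208.1 300. ] [ 0.5733 -0.0644  0.0904]
lamp_head 0.56 [247.   65.6] [0.4401 0.5774 0.3432]
hedgehog 0.79 [187.8 370. ] [ 0.6406 -0.2967  0.0594]
hedgehog 0.28 [226.2 226.8] [0.5304 0.177  0.0157]
pencil_cup 0.92 [178.4 223.5] [0.6809 0.1816 0.0694]
remote 0.71 [253.9 300.6] [ 0.4328 -0.0649  0.0202]
mug 0.67 [220.2 449.3] [ 0.5235 -0.5372  0.0909]
mug 0.56 [221.6 292.9] [ 0.5338 -0.0413  0.0657]
candle_jar 0.79 [216.6 114.6] [0.5598 0.5283 0.0877]
```

Run:
```python
from h import *
p=capture("top")
cv2.imwrite("pics/topc.png",cv2.resize(p["image"][140:300,180:400],None,fx=3.6,fy=3.6,interpolation=cv2.INTER_CUBIC))
for n in("inlay1",):
    for q in masks_of(p,n): print(q["p"],np.round(q["bbox"],1))
    for q in mark_of(p,n): print(q["p"],np.round(q["pixel"],1),world(p,*q["pixel"]),onplane(p,*q["pixel"],.07))
for n in("box",):
    for q in masks_of(p,n)[:1]:
        r=q["region"]; print(q["p"],q["bbox"]); rr,cc=np.nonzero(r); print(cv2.minAreaRect(np.c_[cc,rr].astype(np.float32)))
```

```text
0.92 [257.1 168.4 344.9 237.4]
0.82 [218.9 294.7] [ 0.54246755 -0.04733486  0.06584759] [ 0.54186451 -0.04720274  0.07      ]
0.78 [220.2 315.9] [ 0.53620296 -0.11536812  0.06918337] [ 0.53608716 -0.11530917  0.07      ]
0.7 [218. 331.] [ 0.54250071 -0.16442256  0.06748636] [ 0.54213526 -0.16416831  0.07      ]
0.61 [222.  273.9] [0.53381836 0.02002559 0.06636895] [0.53330945 0.01999649 0.07      ]
0.58 [255.3, 167.3, 348.7, 237.3]
((303.4561767578125, 204.41278076171875), (62.920291900634766, 88.71073913574219), 84.36931610107422)
```

View pics/scene0.png

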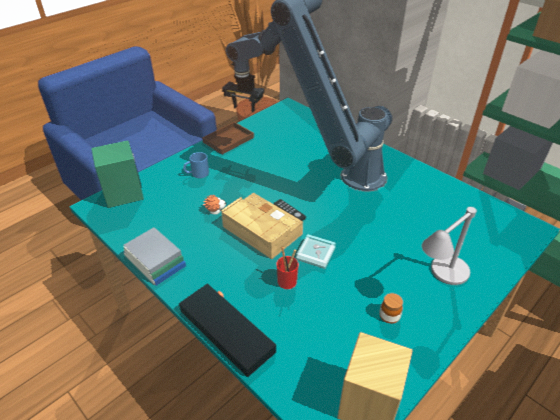

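View pics/topc.png

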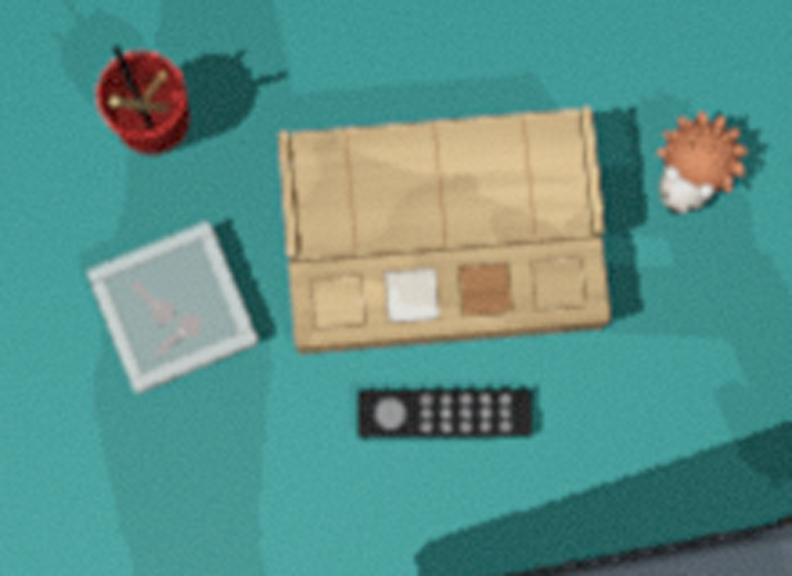

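Scene view: the box is near (262,223), and the lamp and candle are far to the right. The top crop shows four inlays, with full-image pixels from about (224,274) for inlay 4 to (219,335) for inlay 1. The remote lies in front, the ashtray and cup to the left, and the hedgehog to the right.

```bash
cat >> h.py <<'E'
np.set_printoptions(precision=4,suppress=True)
def togo(target):
    s=read_state(); R=s["tcp_rot"]; print("pos",s["position"],"F",s["force"],"toolmm",1000*R.T@(np.array(target)-s["position"]))
E
python3 - <<'E'
from h import *
p=capture("top")
P=np.array([onplane(p,140+v/3.6,180+u/3.6,.07) for u,v in((559,284),(485,289),(413,294),(340,301))])
print(P); d=P[3]-P[0]; print(np.linalg.norm(d[:2]),np.degrees(np.arctan2(-d[0],d[1])))
th=np.arctan2(-d[0],d[1]); by=np.array([-np.sin(th),np.cos(th),0]);bx=np.array([np.cos(th),np.sin(th),0])
c=P.mean(0); I=[c+k*by for k in(-.099,-.033,.033,.099)]; print("inlays",np.array(I))
print("z",[world(p,140+v/3.6,180+u/3.6)[2] for u,v in((559,284),(485,289),(413,294),(340,301))])
for q in I: togo(q+[0,0,.03])
q=capture("scene")
# check: lid step from depth map of scene camera, in box frame
K=q["mtx"]; rr,cc=np.mgrid[0:420,0:560]; D=q["z_map"]
X=np.stack([(cc-K[0,2])/K[0,0]*D,-(rr-K[1,2])/K[1,1]*D,-D],-1)@np.array(q["rotation"]).T+q["origin"]
b=np.stack([(X-c)@bx,(X-c)@by,X[...,2]],-1)
for lo in np.arange(-.05,.2,.01):
    m=(b[...,0]>lo)&(b[...,0]<lo+.01)&(abs(b[...,1])<.09)&(D>0); print(round(lo+.005,3),m.sum(),np.round(np.median(b[...,2][m]),4))
E
```

```text
[[ 0.5389 -0.1778  0.07  ]
 [ 0.5359 -0.1115  0.07  ]
 [ 0.5329 -0.047   0.07  ]
 [ 0.528   0.0184  0.07  ]]
0.1964774545893996 3.1777113194088824
inlays [[ 0.5394 -0.1783  0.07  ]
 [ 0.5358 -0.1124  0.07  ]
 [ 0.5321 -0.0466  0.07  ]
 [ 0.5285  0.0193  0.07  ]]
z [np.float64(0.08169366362174713), np.float64(0.06839382512981151), np.float64(0.07391994850944505), np.float64(0.0728860246661458)]
pos [ 0.2294 -0.5814  0.2226] F [0.9063 0.7441 0.264 ] toolmm [-261.1037  122.5457  436.309 ]
pos [ 0.2294 -0.5814  0.2226] F [0.9063 0.7441 0.264 ] toolmm [-323.7465  122.5448  457.0907]
pos [ 0.2294 -0.5814  0.2226] F [0.9063 0.7441 0.264 ] toolmm [-386.3893  122.5438  477.8723]
pos [ 0.2294 -0.5814  0.2226] F [0.9063 0.7441 0.264 ] toolmm [-449.0321  122.5428  498.654 ]
-0.045 6 0.0635
-0.035 49 0.0683
-0.025 65 0.0691
-0.015 74 0.0692
-0.005 61 0.0689
0.005 65 0.0698
0.015 69 0.0698
0.025 29 0.0725
0.035 20 0.0856
0.045 65 0.0885
0.055 75 0.0881
0.065 66 0.0881
0.075 75 0.0883
0.085 72 0.0889
0.095 78 0.0877
0.105 79 0.0882
0.115 74 0.0883
0.125 75 0.0873
0.135 79 0.0884
0.145 180 0.0697
0.155 441 0.0396
0.165 73 -0.0009
0.175 80 -0.0001
0.185 78 -0.0004
0.195 82 -0.0006
```

Emit:
{"fn": "send_rows", "kwargs": {
  "moves": "0 -18.6 0 31.1 0;0 -18.6 0 31.1 0;0 -18.6 0 31.1 0;0 -18.6 0 31.1 0;0 -18.6 0 31.1 0;0 -18.6 0 31.1 0;0 -18.6 0 31.1 0;0 -18.6 0 31.1 0;0 -18.6 0 31.1 0;0 -18.6 0 31.1 0;0 -18.6 0 31.1 0;0 -18.6 0 31.1 0;0 -18.6 0 31.1 0;0 -18.6 0 31.1 0;0 0 0 0 6;0 0 0 0 6;0 0 0 0 6;0 0 25 0 0;0 0 25 0 0;0 0 25 0 0"
}}

```text
time_s: 3.37
position: [0.5395, -0.1795, 0.1474]
tcp_rot: [[0.062, 0.002, 0.998], [-0.998, -0.001, 0.062], [0.001, -1.0, 0.002]]
force: [0.0, -0.6, 0.1]
opening: 0.0
```

Run:
```python
from h import *
togo([.539,-.178,.080]); s=read_state(); print(s["time_s"],s["opening"],s["tcp_rot"],s["moment"])
```

```text
pos [ 0.5395 -0.1795  0.1474] F [ 0.0162 -0.6429  0.1168] toolmm [-1.5801 67.4307 -0.4977]
3.3667 0.00015445733719050814 [[ 0.0619  0.002   0.9981]
 [-0.9981 -0.0012  0.0619]
 [ 0.0013 -1.      0.0019]] [-0.0033  0.0154 -0.057 ]
```

Emit:
{"fn": "send_rows", "kwargs": {
  "moves": "0 -1.5 25 0 0;0 0 25 0 0;0 0 16 0 0;0 0 1 0 0;0 0 1 0 0;0 0 1 0 0;0 0 1 0 0;0 0 1 0 0;0 0 1 0 0;0 0 0 0 0"
}}

```text
time_s: 4.2
position: [0.539, -0.178, 0.0761]
tcp_rot: [[0.062, 0.001, 0.998], [-0.998, -0.001, 0.062], [0.001, -1.0, 0.001]]
force: [-0.1, 0.3, -0.4]
opening: 0.009
```

Emit:
{"fn": "send_rows", "kwargs": {
  "moves": "0 0 1 0 0;0 0 1 0 0;0 0 1 0 0;0 0 0 0 0"
}}

```text
time_s: 4.53
position: [0.5386, -0.1778, 0.0723]
tcp_rot: [[0.062, -0.0, 0.998], [-0.998, 0.0, 0.062], [-0.0, -1.0, -0.0]]
force: [0.1, -0.3, 0.3]
opening: 0.001
```

Emit:
{"fn": "send_rows", "kwargs": {
  "moves": "0 0 1 0 0;0 0 1 0 0;0 0 0 0 0"
}}

```text
time_s: 4.78
position: [0.5388, -0.1778, 0.0705]
tcp_rot: [[0.062, -0.0, 0.998], [-0.998, 0.0, 0.062], [-0.0, -1.0, -0.0]]
force: [-0.1, -0.7, 0.3]
opening: 0.0
```

Emit:
{"fn": "send_rows", "kwargs": {
  "moves": "0 0 1 0 0;0 0 0 0 0"
}}

```text
time_s: 4.95
position: [0.5388, -0.1779, 0.0704]
tcp_rot: [[0.062, 0.0, 0.998], [-0.998, -0.0, 0.062], [0.0, -1.0, 0.0]]
force: [-0.9, 1.3, 7.3]
opening: 0.005
```

Emit:
{"fn": "send_rows", "kwargs": {
  "moves": "0 0 1 0 0;0 0 0 0 0"
}}

```text
time_s: 5.12
position: [0.5388, -0.1778, 0.0704]
tcp_rot: [[0.062, 0.0, 0.998], [-0.998, -0.0, 0.062], [0.0, -1.0, 0.0]]
force: [-3.4, 0.4, 13.5]
opening: 0.004
```

Emit:
{"fn": "send_rows", "kwargs": {
  "moves": "0 0 -12 0 0;0 -33 0 0 0;0 -33 0 0 0;0 0 0 0 0;0 0 8 0 0;0 0 1 0 0;0 0 1 0 0;0 0 1 0 0;0 0 1 0 0;0 0 0 0 0"
}}

```text
time_s: 5.95
position: [0.5348, -0.1126, 0.0684]
tcp_rot: [[0.061, 0.0, 0.998], [-0.998, -0.0, 0.061], [0.0, -1.0, 0.0]]
force: [0.0, -0.6, -0.8]
opening: 0.002
```

Emit:
{"fn": "send_rows", "kwargs": {
  "moves": "0 0 1 0 0;0 0 0 0 0"
}}

```text
time_s: 6.12
position: [0.5349, -0.1127, 0.0676]
tcp_rot: [[0.061, 0.0, 0.998], [-0.998, -0.001, 0.061], [0.001, -1.0, 0.0]]
force: [-0.6, -0.1, 1.0]
opening: 0.003
```

Emit:
{"fn": "send_rows", "kwargs": {
  "moves": "0 0 1 0 0;0 0 1 0 0;0 0 0 0 0"
}}

```text
time_s: 6.37
position: [0.5349, -0.1126, 0.0656]
tcp_rot: [[0.062, 0.0, 0.998], [-0.998, -0.001, 0.062], [0.001, -1.0, 0.0]]
force: [-0.6, -1.5, 1.3]
opening: 0.006
```

Inlay 2 gives: the tip is already about 5 mm below the panel. I'll press on to its stop.

Emit:
{"fn": "send_rows", "kwargs": {
  "moves": "0 0 1 0 0;0 0 1 0 0;0 0 0 0 0"
}}

```text
time_s: 6.62
position: [0.535, -0.1124, 0.0635]
tcp_rot: [[0.062, 0.001, 0.998], [-0.998, -0.001, 0.062], [0.001, -1.0, 0.001]]
force: [-1.8, -1.6, 2.4]
opening: 0.008
```

Emit:
{"fn": "send_rows", "kwargs": {
  "moves": "0 0 1 0 0;0 0 1 0 0;0 0 0 0 0"
}}

```text
time_s: 6.87
position: [0.5351, -0.1124, 0.0633]
tcp_rot: [[0.062, 0.001, 0.998], [-0.998, -0.001, 0.062], [0.001, -1.0, 0.001]]
force: [-4.0, -1.1, 14.7]
opening: 0.003
```

Emit:
{"fn": "send_rows", "kwargs": {
  "moves": "0 0 -9 0 0;0 0 -9 0 0;0 -16 0 0 0;0 -16 0 0 0;0 0 0 8 0;0 0 0 8 0;0 0 0 4 0;0 0 0 4 0;0 0 0 4 0;0 0 0 4 0;0 0 0 4 0;0 0 0 4 0;0 0 0 0 0"
}}

```text
time_s: 7.95
position: [0.5732, -0.0779, 0.0793]
tcp_rot: [[0.061, 0.0, 0.998], [-0.998, -0.0, 0.061], [0.0, -1.0, 0.0]]
force: [-0.8, -0.7, 0.2]
opening: -0.0
```

Emit:
{"fn": "send_rows", "kwargs": {
  "moves": "0 0 0 5 0;0 0 0 5 0;0 0 0 5 0;0 0 0 5 0;0 0 0 5 0;0 0 0 5 0;0 0 0 5 0;0 0 0 5 0"
}}

```text
time_s: 8.62
position: [0.6129, -0.075, 0.0794]
tcp_rot: [[0.062, -0.0, 0.998], [-0.998, 0.0, 0.062], [-0.0, -1.0, -0.0]]
force: [-2.1, -1.7, -1.4]
opening: 0.005
```

Emit:
{"fn": "send_rows", "kwargs": {
  "moves": "0 0 0 4 0;0 0 0 4 0;0 0 0 4 0;0 0 0 2 0;0 0 0 0 0"
}}

```text
time_s: 9.03
position: [0.6275, -0.074, 0.0797]
tcp_rot: [[0.061, 0.001, 0.998], [-0.998, 0.0, 0.061], [-0.0, -1.0, 0.001]]
force: [-0.9, -0.7, -1.1]
opening: 0.005
```

Emit:
{"fn": "send_rows", "kwargs": {
  "moves": "0 0 0 2 0;0 0 0 2 0;0 0 0 2 0;0 0 0 0 0"
}}

```text
time_s: 9.37
position: [0.6314, -0.0737, 0.0797]
tcp_rot: [[0.062, -0.003, 0.998], [-0.998, 0.0, 0.062], [-0.0, -1.0, -0.003]]
force: [-5.2, -1.7, 2.3]
opening: 0.005
```

Emit:
{"fn": "send_rows", "kwargs": {
  "moves": "0 0 0 2 0;0 0 0 0 0"
}}

```text
time_s: 9.53
position: [0.6315, -0.0737, 0.0797]
tcp_rot: [[0.062, -0.007, 0.998], [-0.998, 0.0, 0.062], [-0.001, -1.0, -0.007]]
force: [-8.5, -2.2, 4.2]
opening: 0.002
```

The lid is at its stop: the position has halted and the force is rising. I'll back off, lift and check.

Emit:
{"fn": "send_rows", "kwargs": {
  "moves": "0 0 0 -8 0;0 0 0 -20 0;0 0 -30 0 0;0 0 -40 0 0;0 0 -40 0 0;0 20 0 -35 0;0 40 0 -10 0;0 40 0 0 0;0 40 0 0 0;0 40 0 0 0;0 40 0 0 0;0 40 0 0 0;0 0 0 0 0;0 0 0 0 0"
}}

```text
time_s: 10.7
position: [0.5786, -0.3409, 0.19]
tcp_rot: [[0.058, 0.004, 0.998], [-0.998, -0.002, 0.058], [0.002, -1.0, 0.004]]
force: [0.3, 0.1, 0.6]
opening: 0.004
```

Run:
```python
from h import *
q=capture("scene"); K=q["mtx"]; rr,cc=np.mgrid[0:420,0:560]; D=q["z_map"]
c=np.array([.534,-.0795,.07]); th=np.radians(3.6); bx=np.array([np.cos(th),np.sin(th),0]); by=np.array([-np.sin(th),np.cos(th),0])
X=np.stack([(cc-K[0,2])/K[0,0]*D,-(rr-K[1,2])/K[1,1]*D,-D],-1)@np.array(q["rotation"]).T+q["origin"]
b=np.stack([(X-c)@bx,(X-c)@by,X[...,2]],-1)
for lo in np.arange(.02,.23,.01):
    m=(b[...,0]>lo)&(b[...,0]<lo+.01)&(abs(b[...,1])<.09)&(D>0); print(round(lo+.005,3),np.round(np.median(b[...,2][m]),4),end="; ")
p=capture("top")
for n in("hedgehog","remote","pencil_cup"):
    print(n,[(round(r["p"],2),np.round(r["pixel"],1)) for r in mark_of(p,n)[:1]])
cv2.imwrite("pics/end.png",cv2.resize(p["image"][140:300,180:400],None,fx=3.6,fy=3.6,interpolation=cv2.INTER_CUBIC))
print(read_state()["force"],read_state()["position"])
```

```text
0.025 0.0635; 0.035 0.0621; 0.045 0.0107; 0.055 0.0329; 0.065 0.037; 0.075 nan; 0.085 nan; 0.095 nan; 0.105 0.0862; 0.115 0.0876; 0.125 0.0871; 0.135 0.0873; 0.145 0.0881; 0.155 0.088; 0.165 0.0876; 0.175 0.0878; 0.185 0.0819; 0.195 0.0832; 0.205 0.0099; 0.215 0.07; 0.225 0.0693; hedgehog [(0.52, array([185.8, 370.2]))]
remote []
pencil_cup [(0.76, array([173.8, 223.9]))]
[-0.2335  0.4118 -0.2606] [ 0.578  -0.336   0.1898]
  return _methods._mean(a, axis=axis, dtype=dtype,
  ret = ret.dtype.type(ret / rcount)
```

View pics/end.png

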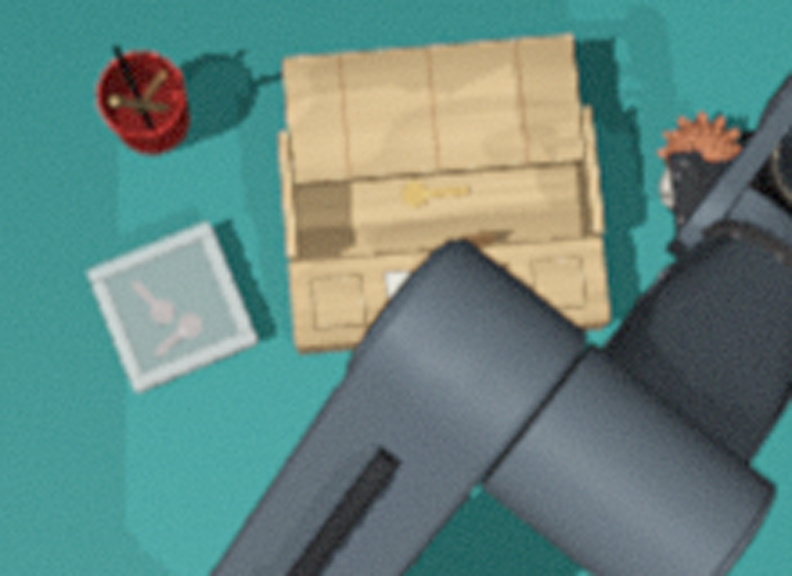

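The lid has moved back about 70 mm, leaving the tray and key visible around (435,190). The hedgehog, cup and ashtray are unmoved. The remote is hidden under the arm, but the arm never came near it.

```bash
python3 -c "
from rig import *
print(hand_in())"
```

```text
the job is handed in; nothing more can be done
None
```

The box is open and the job is handed in, at about 11 s of the 48 s allowed; no verdict was reported.

- **Finding the catch:** Inlay 1 was solid: it held at z = 70.4 mm while the force rose to 13.5 N. Inlay 2 gave, and I pressed it about 7 mm down to its stop, where the force reached about 15 N.
- **Opening the lid:** I pushed the lid's front face near its middle until it stopped, with the force rising to about 8.5 N. I then backed off and lifted the arm clear.
- **Last checks:** The depth map puts the lid's edge about 70 mm further back than at the start. The wrist force is about 0, so the arm touches nothing. The hedgehog, pencil cup and ashtray stand where they were.
- **Not checked:** The remote was hidden by the arm in the final picture, and I did not re-check the mug, candle jar and lamp. The arm's moves kept well clear of all of them. The catch's depth was not measured again after I pressed it.

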